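# Clamp the cell in the dispenser's cam fixture

## Robot

A 6-joint arm with a two-finger parallel gripper is mounted at the origin on the work surface. World frame = base frame: x ahead of the robot, y to its left, z up, the work surface at z = 0. Lengths are in m, angles in rad, forces in N, time in s.
With the tool pointing down it reaches from about 0.25 to 0.85 m from the base axis. Payload 12.5 kg.
Tool frame: the origin (TCP) lies at the very end of the fingers, on their centre line; the grasp point (between the pads) lies 19 mm behind it (bot.tcp_to_grasp is the distance from the TCP to the grasp point, in m); x points along the fingers, z is the direction in which the jaws open and shut, and the axes are right-handed (so a half turn about x gives the same grasp; the last joint's range is limited). The gripper opens to 93 mm and grips with 3 to 60 N. Pads are 15 mm wide; open, the fingers measure 128 mm over their backs; the gripper's body (75 mm by 188 mm) begins 65 mm behind the grasp point.
Start: joints at [-1.259, 0.351, 1.652, -0, 1.139, -0.085], TCP at [0.213, -0.507, 0.219] pointing down, gripper open.
Joint ranges: [-2.75, 2.75], [-0.79, 2.1], [0.01, 2.65], [-1.57, 4.71], [0.07, 3.14], [-2.87, 2.87]. Speed limits (rad/s): [2.22, 2.22, 2.79, 3.14, 3.14, 3.14].

## Interface

Orientations are given as [roll, pitch, yaw] about the fixed x, y, z axes, in that order (R = Rz(yaw) Ry(pitch) Rx(roll)).
In Python, from plant import bot gives the robot as it stands.
- The arm moves only by the tool send_rows, never from a script. Its argument "targets" is a list of rows, each a list of 4 numbers: the shift along the world's x, y, z in cm, then the turn about the world's z in rad. In form: [[dx, dy, dz, roll], ...]. A call has 1 to 12 rows; each row is the pose to reach, as a shift and turn from the pose commanded when the call began; what a row does not reach only later rows make up. A row lasts 1/12 s, in which the tool goes at most 41.7 mm and 7.16 degrees, less where a joint would pass 70% of its speed; a pose out of reach is approached as far as the arm can. A call with a gripper value outside its range is refused whole. "hand" is the opening, from 0 (shut) to 1 (fully open), set as the call begins (left out, the last holds). The fingers move at their own pace and stop on an object; the grip force is fixed at half the most. Time passes only in rows, so rows that repeat a pose let the fingers close. It gives the time, the measured TCP pose, the force and the opening at its end, in the units of the state.
- bot.observe(): the state, without advancing time (a new reading comes with each control period).
- bot.camera(name): name is "scene" or "top"; returns a dict with "img" (420x560x3 uint8, red, green, blue), "mtx" (3x3 intrinsics, pixels), "R" (3x3) and "t" (3): a world point X has camera coordinates R X + t. Camera axes: x right, y down, z forward; pixel columns grow to the right and rows downward; lengths in m; the calibration is good to about 2 mm. A picture is of the moment at which its call begins. There is no depth.
- bot.finish_job(): hands the job in, once; it reports no verdict.
The state is a dict: "time_s": time; "joint_positions": joint angles; "dq": joint speeds; "tau": joint torques, N m; "tool_pos": TCP position; "tcp_rot": TCP orientation; "ft_force": force on the tool from outside, world axes, zero at the start; "ft_torque": the same for the moment, N m; "grip_width": finger opening in m.
Only numpy, scipy, OpenCV 4.12 (cv2) and the standard library are available. Lean on these libraries where they do the work, as an engineer would, in place of code of your own. Each camera call takes 0.05 s, during which the arm holds its last target.

## Task

Get the aluminium cell ready for dispensing: with a fingertip push it along the fixture until it sits squarely against the end stop, then push the red-knobbed clamp lever round with one finger, all the way to its stop, so that the cam holds the cell tight against the side fence. Only push: do not pick the cell up, and leave the loose hardware around it alone.

Things in the scene. Friction and masses are not known exactly. Their poses are not given: they have to be found in the camera images.
- fixture: Clamping fixture, fixed on the perforated plate of a desktop gantry machine (plate 65 mm above the table): blue anodised sub-plate 240 x 240 x 12 mm. Origin: centre of its underside; z up, top face at z = 12 mm. Its +x points away from the robot, turned up to 15 degrees. The cell seated in the corner of stop and fence has its centre at x = 15, y = 15 mm. Clamp on the -y side.
- end_stop (a point): Middle of the end stop's inner face at its top edge: in the fixture's frame x = 70, y = 20, z = 30 mm. The stop is a dark steel bar across the fixture's +x end, from y = -20 to 78 mm, 18 mm thick and 18 mm high over the sub-plate.
- side_fence (a point): Middle of the side fence's inner face at its top edge: in the fixture's frame x = -5, y = 60, z = 30 mm. The fence is a dark steel bar along the fixture's +y side, from x = -97 to 88 mm, 18 mm thick and 18 mm high over the sub-plate.
- workpiece: The cell: loose two-layer aluminium block with small brass bushes, 110 (x) x 90 (y) x 28 mm high, 0.5 to 0.9 kg, flat on the sub-plate. Origin: centre of its underside (77 mm above the table); x, y nearly along the fixture's. It starts 15 to 40 mm short of the end stop and 3 to 6 mm off the side fence; it slides when pushed with 3 to 12 N.
- clamp_angle (a joint): Lever angle, rad: 0 open, growing clockwise seen from above, 2.09 at its stop (locked); starts at 0 to 0.4. In the fixture's frame it points from the pivot at (300 degrees - value), counted from +x towards +y: at 0 to -y and a little to +x, at 2.09 along -x beside the cell. Stays where left (0.1 N m); 1 to 2 N at the knob, rising to about 6 N over the last 0.25 rad as the cam grips.
- lever_knob (a point): Centre of the red ball knob (diameter 25 mm) on the lever's end, 94 mm from the pivot, 45 mm above the fixture's underside. The lever is a steel bar 14 mm wide, 10 mm high at the same mid-height; farther than 35 mm from the pivot the 28 mm under the bar are free down to the sub-plate (whose edge the open lever overhangs).
- lever_pivot (a point): Point on the lever's vertical pivot axis at the lever's mid-height, 45 mm above the fixture's underside; in the fixture's frame x = 30, y = -60 mm. The bolt head here ends 11 mm above this point.
- clamp_lever: The clamp's moving part: the lever with its red knob and, under its pivot end, a brass eccentric disc (the cam: diameter 44 mm, 19 mm high, centre 8 mm off the pivot) that presses on the cell's -y side as the lever turns. Origin: on the pivot axis, at the sub-plate's top face.
- bolt_short: Loose short hex bolt standing on its head (18 mm wide, 30 mm tall) on the sub-plate behind the side fence; leave alone. Origin: underside of the head.
- washer: Loose steel washer, diameter 26 mm, 3 mm thick, flat on the sub-plate beyond the end stop; leave alone. Origin: centre of its underside.
- bolt_long: Loose hex bolt standing on its head (18 mm wide, 43 mm tall) on the machine's plate beyond the fixture; leave alone. Origin: underside of the head.
- step_block: Loose dark steel step block 48 x 26 x 36 mm on the machine's plate beyond the fixture; leave alone. Origin: centre of its underside.
- hex_key: Loose L-shaped hex key, 90 x 33 mm, 6 mm thick, flat on the machine's plate on the right (-y) of the fixture; leave alone. Origin: under the middle of its long leg.
- jar: Loose amber jar with a white cap, diameter 56 mm, 65 mm tall, on the table right of the machine; leave alone. Origin: centre of its underside.
- cartridge: Loose clear dispensing cartridge in a black round foot (diameter 56 mm), 114 mm tall, on the table right of the machine; leave alone. Origin: centre of its underside.
- spanner: Loose 150 mm spanner flat on the machine's plate on the left (+y) of the fixture; leave alone. Origin: centre of its underside.
There are look-alikes about, which are no part of the job. There is more than one size of the workpiece; the one meant has the size given above.

How it is judged:
On the way, in this order (a step that is already met when the one before it is completed fails the run):
1. the cell is pushed up to the end stop while the clamp is still open (x of workpiece in the frame of fixture above 0.012 m and value of joint clamp_angle below 1 rad), for 0.2 s.
2. the clamp lever is turned to its stop and the cam grips the cell (value of joint clamp_angle above 1.92 rad and contact force between clamp_lever and workpiece above 4 N), for 0.2 s.
At the end, for the whole second after the job is handed in: The cell lies flat and square (within 1.7 degrees) in the fixture's corner, within 3 mm of the end stop and 2.5 mm of the side fence, the clamp lever is within 0.17 rad (10 degrees) of its stop, and the cam presses on the cell with more than 4 N, all at rest (all of step 2 and x of workpiece in the frame of fixture above 0.012 m and y of workpiece in the frame of fixture above 0.0125 m and angle between the x axis of workpiece and the x axis of fixture, either way round below 0.03 rad and z of workpiece in the frame of fixture below 0.014 m and angle between workpiece's own z axis and vertical below 0.03 rad and linear speed of workpiece below 0.01 m/s); the robot touches nothing.
It fails at once if the cell is lifted or tipped (z of workpiece in the frame of fixture above 0.02 m or angle between workpiece's own z axis and vertical above 0.12 rad).
It fails at once if loose hardware is disturbed (moved by more than 20 mm) (distance of any of bolt_short, washer, bolt_long, step_block, hex_key, jar, cartridge, spanner from where it was at the start of the episode above 0.02 m).
It also fails if it takes over 51 s, if anything falls off the work surface, if the arm or the gripper's body presses on something with over 40 N, if the wrist force passes 120 N, or if a joint passes its speed limit or range.

## Working session

There is one attempt and no reset: what is moved stays moved. The work goes in short steps, Python scripts to look and compute and a tool call to move; the robot and the scene stay as the last step left them, time stands still between calls to the robot, and variables do not carry over. Pictures are saved under pics/ and viewed, and the job is handed in when it is done.

Besides the shell and the picture viewer there is one more tool, called after ">>>" as a command line: name --pt "numbers of a row" for each row, then --argument value for the rest. send_rows: Moves the arm, as the interface text tells. Its arguments: {"type":"object","properties":{"targets":{"type":"array"},"hand":{"type":"number"}},"required":["targets"]}

```bash
mkdir -p pics; ls
python3 - <<'E'
from plant import bot
import cv2,numpy as np
for n in ("scene","top"):
    c=bot.camera(n); cv2.imwrite(f"pics/{n}0.png",c["img"][:,:,::-1]); np.savez(f"{n}0.npz",**c)
    print(n,c["mtx"].tolist(),c["R"].round(4).tolist(),c["t"].round(4).tolist())
print(bot.observe())
E
```

```text
pics
scene [[466.24297528806983, 0.0, 277.10412820801355], [0.0, 466.24297528806983, 206.68465180676785], [0.0, 0.0, 1.0]] [[-0.518, 0.8552, -0.0178], [0.5099, 0.292, -0.8092], [-0.6868, -0.4282, -0.5873]] [0.3134, -0.1631, 1.6101]
top [[539.0921356171374, 0.0, 283.99753590139534], [0.0, 539.0921356171374, 215.42295849156304], [0.0, 0.0, 1.0]] [[-0.0021, -1.0, -0.0042], [-0.9767, 0.003, -0.2148], [0.2148, 0.0037, -0.9766]] [-0.0558, 0.5042, 1.4321]
{'time_s': 0.1, 'joint_positions': array([-1.25858187e+00,  3.51156865e-01,  1.65234284e+00, -8.87930677e-06,
        1.13909472e+00, -8.46199172e-02]), 'dq': array([ 0.00106163,  0.00017304, -0.00167647,  0.00044368,  0.00098338,
        0.00147184]), 'tau': array([ 5.30772013e-04, -4.98028851e+01, -2.85703719e+01,  7.00358511e-02,
        2.38607236e-02, -1.31293044e-05]), 'tool_pos': array([ 0.2124941 , -0.50696712,  0.21817578]), 'tcp_rot': array([3.06501921, 1.56979452, 1.89106098]), 'ft_force': array([-0.18805472,  0.8851668 ,  0.46403189]), 'ft_torque': array([ 0.07700512, -0.04301349, -0.02797114]), 'grip_width': 0.09293886501999989}
```

View pics/scene0.png

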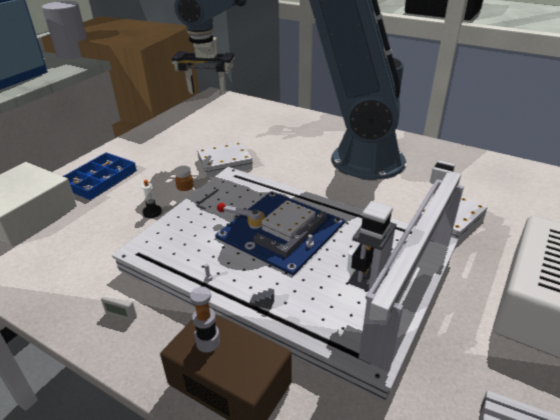

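View pics/top0.png

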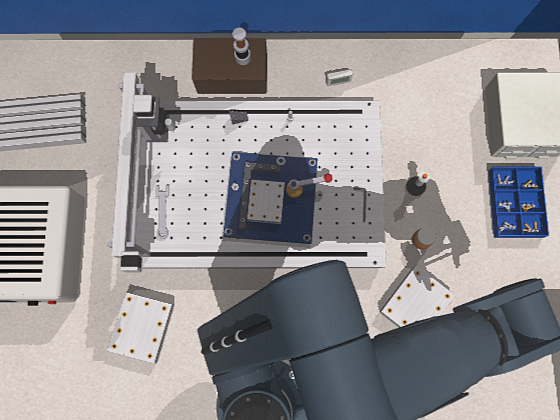

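Run:
```python
import cv2
a=cv2.imread("pics/top0.png")[140:255,210:380]; cv2.imwrite("pics/tc.png",cv2.resize(a,None,fx=4.7,fy=4.7,interpolation=cv2.INTER_CUBIC))
a=cv2.imread("pics/scene0.png")[180:280,190:350]; cv2.imwrite("pics/sc.png",cv2.resize(a,None,fx=5,fy=5,interpolation=cv2.INTER_CUBIC))
```

```text
(no output)
```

View pics/tc.png

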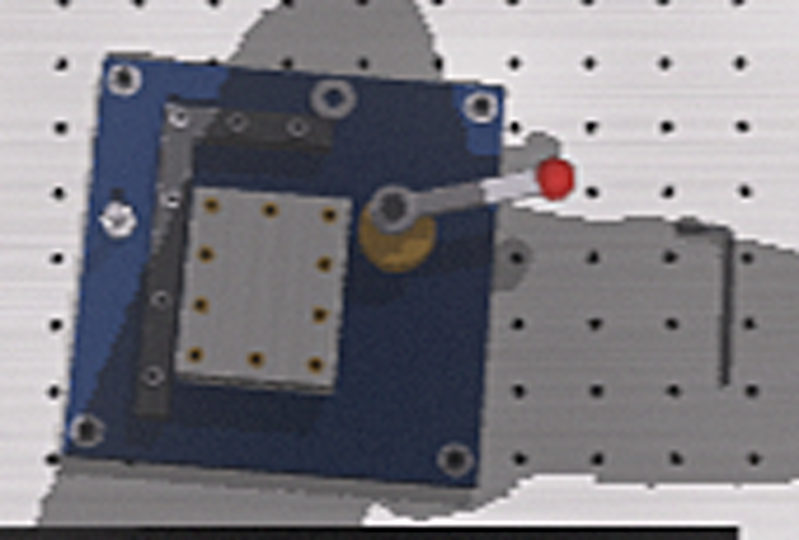

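View pics/sc.png

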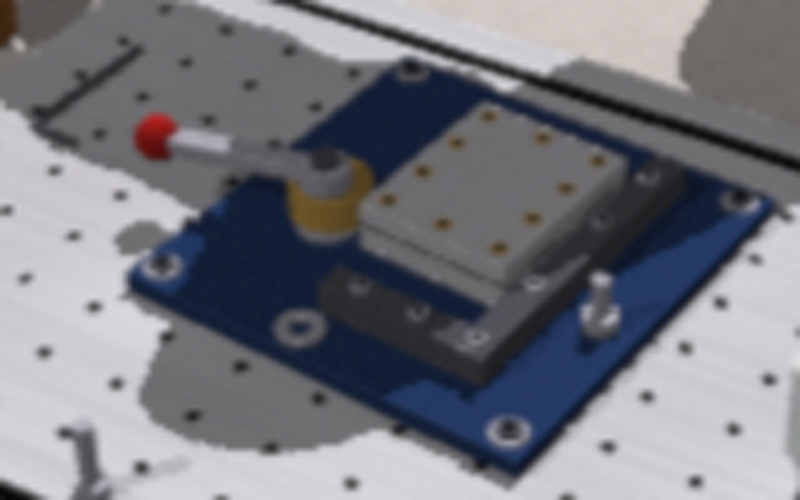

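```bash
cat > h.py <<'E'
import numpy as np
from scipy.optimize import least_squares
c=dict(np.load("top0.npz"))
def proj(P,c=c):
    q=P@c["R"].T+c["t"]; q=q@c["mtx"].T; return q[:,:2]/q[:,2:]
def unproj(uv,z,c=c):
    uv=np.atleast_2d(uv); d=np.c_[uv,np.ones(len(uv))]@np.linalg.inv(c["mtx"]).T@c["R"]; o=-c["R"].T@c["t"]
    return o+d*((z-o[2])/d[:,2])[:,None]
def rect(px,z,w,h,c=c):
    L=np.array([[w,h],[w,-h],[-w,-h],[-w,h]])/2
    def pts(p): 
        s,k=np.sin(p[2]),np.cos(p[2]); return np.c_[L@np.array([[k,s],[-s,k]])+p[:2],np.full(4,z)]
    X=unproj(px,z,c).mean(0)
    r=least_squares(lambda p:(proj(pts(p),c)-px).ravel(),[X[0],X[1],0]); return r.x,r.fun
E
python3 - <<'E'
from h import *
f=lambda a:np.array(a)/4.7+[210,140]-.4
F,e=rect(f([[105,57],[503,88],[478,488],[66,458]]),.077,.24,.24); print("fix",F,np.degrees(F[2]),e.round(1))
W,e=rect(f([[197,186],[351,200],[332,387],[177,377]]),.105,.11,.09); print("cell",W,e.round(1))
R=np.array([[np.cos(F[2]),-np.sin(F[2])],[np.sin(F[2]),np.cos(F[2])]])
print("cell in fix",(W[:2]-F[:2])@R, np.degrees(W[2]-F[2]))
K=unproj(f([[555,178]]),.110)[0];P=unproj(f([[394,206]]),.121)[0]
for X in(K,P):print(X,(X[:2]-F[:2])@R)
d=(K-P)[:2]@R; print(300-np.degrees(np.arctan2(d[1],d[0]))%360,np.hypot(*d))
for n,q in dict(fixpiv=[.03,-.06],stop=[.07,.02],fence=[-.005,.06],seat=[.015,.015]).items(): print(n,F[:2]+R@q, (proj(np.array([[*(F[:2]+R@q),.107]]))-[210,140])*4.7)
c2=dict(np.load("scene0.npz"));print("scene corners",(proj(np.c_[np.array([F[:2]+R@q for q in np.array([[1,1],[1,-1],[-1,-1],[-1,1]])*.12]),[.077]*4],c2)-[190,180])*5)
print("cell top",(proj(np.c_[np.array([F[:2]+R@((W[:2]-F[:2])@R+q) for q in np.array([[1,1],[1,-1],[-1,-1],[-1,1]])*[.055,.045]]),[.105]*4],c2)-[190,180])*5)
E
```

```text
fix [ 0.55117159 -0.02133553 -0.0773879 ] -4.4339999251183 [-0.5  0.5  0.7 -0.1  0.5 -0.1 -0.8 -0.3]
cell [ 0.53374179 -0.00866951 -0.09041775] [-0.3  0.3  0.1  0.2  0.5  0.1 -0.3 -0.6]
cell in fix [-0.01835685  0.01128061] -0.7465557130002098
[ 0.59616522 -0.17517748  0.11      ] [ 0.0567526  -0.14990301]
[ 0.57671309 -0.08265861  0.121     ] [ 0.03020599 -0.05916491]
13.692480203594812 0.09454166551256969
fixpiv [ 0.57644316 -0.08347528] [[393.23421324 211.23776216]]
stop [ 0.62250829 -0.00680714] [[259.81092968 134.62444354]]
fence [0.55082519 0.03887144] [[179.11563181 255.21842321]]
seat [ 0.56728635 -0.00754009] [[260.57833574 227.10175137]]
scene corners [[514.49590273 457.5881006 ]
 [119.79930866 268.38266006]
 [401.73085516  48.38215904]
 [772.37854681 192.41138938]]
cell top [[502.03348127 263.89933899]
 [354.03390509 199.87675849]
 [478.92011932  95.83417016]
 [622.57499706 152.285355  ]]
```

```bash
cat >> h.py <<'E'
F=np.array([.55117,-.02134,-.07739])
RF=np.array([[np.cos(F[2]),-np.sin(F[2])],[np.sin(F[2]),np.cos(F[2])]])
def w(x,y): return F[:2]+RF@np.array([x,y])/1000
def fx(p): return (np.array(p)[:2]-F[:2])@RF*1000
E
python3 - <<'E'
from h import *
from plant import bot
from scipy.spatial.transform import Rotation as Ro
o=bot.observe(); M=Ro.from_euler('xyz',o['tcp_rot']).as_matrix(); print(M.round(3))
a=np.arctan2(M[1,2],M[0,2]); print("jaw ang",a, "turn to fixture y", [(F[2]+np.pi/2-a+k*np.pi) for k in(-1,0,1)])
p=w(-105,12); print("prepush",p,(p-o['tool_pos'][:2])*100, o['joint_positions'])
E
```

```text
[[-0.     0.922  0.387]
 [ 0.001  0.387 -0.922]
 [-1.     0.    -0.001]]
jaw ang -1.1739581921775675 turn to fixture y [np.float64(-0.47422813461732893), np.float64(2.667364518972464), np.float64(5.808957172562257)]
prepush [ 0.44741203 -0.00125808] [23.49179254 50.57090431] [-1.25858187e+00  3.51156865e-01  1.65234284e+00 -8.87930677e-06
  1.13909472e+00 -8.46199172e-02]
```

>>> send_rows --pt "2 4 0 -0.04" --pt "4 8 0 -0.08" --pt "6 12 0 -0.12" --pt "8 16 0 -0.16" --pt "9.5 19.5 0 -0.2" --pt "11 23 0 -0.24" --pt "12.5 26.5 0 -0.28" --pt "14 30 0 -0.32" --pt "15.5 33.5 0 -0.36" --pt "17 37 0 -0.4" --pt "18.5 40.5 0 -0.44" --pt "20 44 0 -0.474" --hand 0

```text
time_s: 1.1
tool_pos: [0.4128, -0.0653, 0.2186]
tcp_rot: [-0.091, 1.571, -1.741]
ft_force: [1.2, -0.7, 0.6]
grip_width: 0.0179
```

>>> send_rows --pt "1.5 3 -1" --pt "1.5 3 -1"

```text
invalid input at $.targets[0]: expected 4 numbers
```

>>> send_rows --pt "1.7 3.2 0 0" --pt "3.5 6.4 0 0" --pt "3.5 6.4 -3 0" --pt "3.5 6.4 -6 0" --pt "3.5 6.4 -9 0" --pt "3.5 6.4 -11 0" --pt "3.5 6.4 -12.5 0" --pt "3.5 6.4 -12.9 0" --pt "3.5 6.4 -12.9 0"

```text
time_s: 1.85
tool_pos: [0.447, -0.0032, 0.0889]
tcp_rot: [-1.609, 1.569, 3.026]
ft_force: [0.3, 0.4, 0.3]
grip_width: 0.0004
```

Run:
```python
from plant import bot
from h import *
import cv2
for n in ("scene","top"):
    c=bot.camera(n); cv2.imwrite(f"pics/{n}1.png",c["img"][:,:,::-1])
a=cv2.imread("pics/top1.png")[130:270,200:380]; b=cv2.imread("pics/scene1.png")[150:290,190:370]
cv2.imwrite("pics/c1.png",cv2.resize(np.hstack([a,b]),(800,311),interpolation=cv2.INTER_CUBIC))
o=bot.observe();print(o['tool_pos'],fx(o['tool_pos']),o['tcp_rot'],o['ft_force'],o['joint_positions'],o['grip_width'])
```

```text
[ 0.44798721 -0.00330621  0.09032671] [-104.26819517   10.00246158] [ 1.5627314   1.57002098 -0.08529846] [ 0.47208479 -0.21176282  1.52204764] [-1.11374669e-01  3.65193676e-01  2.01863981e+00  2.94377929e-05
  7.56984087e-01  1.53663379e+00] 0.0007564218793184745
```

View pics/c1.png

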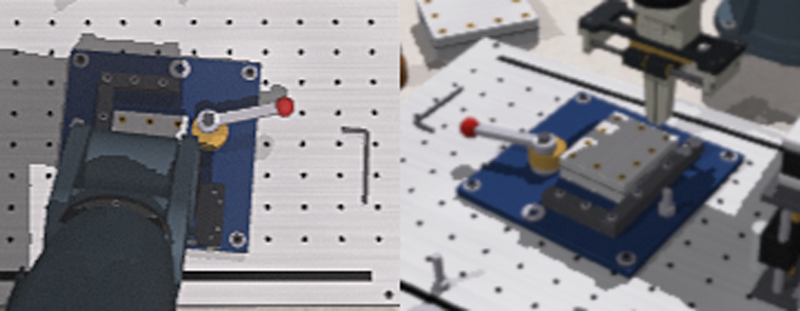

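>>> send_rows --pt "1 -0.08 0 0" --pt "1.8 -0.14 0 0" --pt "2.1 -0.16 0 0" --pt "2.4 -0.18 0 0" --pt "2.7 -0.21 0 0" --pt "3.0 -0.23 0 0" --pt "3.3 -0.25 0 0" --pt "3.6 -0.28 0 0" --pt "3.9 -0.3 0 0" --pt "4.2 -0.32 0 0" --pt "4.5 -0.35 0 0" --pt "4.7 -0.36 0 0"

```text
time_s: 2.95
tool_pos: [0.4941, -0.0068, 0.0897]
tcp_rot: [-1.593, 1.569, 3.042]
ft_force: [-6.7, 1.1, 6.6]
grip_width: 0.0007
```

```bash
cat > look.py <<'E'
import sys
from plant import bot
from h import *
import cv2
i=sys.argv[1]
for n in ("scene","top"):
    c=bot.camera(n); cv2.imwrite(f"pics/{n}{i}.png",c["img"][:,:,::-1]); np.savez(f"{n}{i}.npz",**c)
a=cv2.imread(f"pics/top{i}.png")[140:255,210:350]; b=cv2.imread(f"pics/scene{i}.png")[170:285,210:350]
cv2.imwrite(f"pics/c{i}.png",cv2.resize(np.vstack([a,b])[:, :],None,fx=2.6,fy=2.6,interpolation=cv2.INTER_CUBIC) if len(sys.argv)<3 else cv2.resize(b if sys.argv[2]=='s' else a,None,fx=5.2,fy=5.2,interpolation=cv2.INTER_CUBIC))
o=bot.observe();print(o['time_s'],o['tool_pos'],fx(o['tool_pos']),o['ft_force'],o['joint_positions'][5])
E
python3 look.py 2 s
```

```text
3.05 [ 0.49448609 -0.00681586  0.08967158] [-57.63714788  10.09827459] [-3.20030282  0.85021872  0.9055619 ] 1.539992038948681
```

View pics/c2.png

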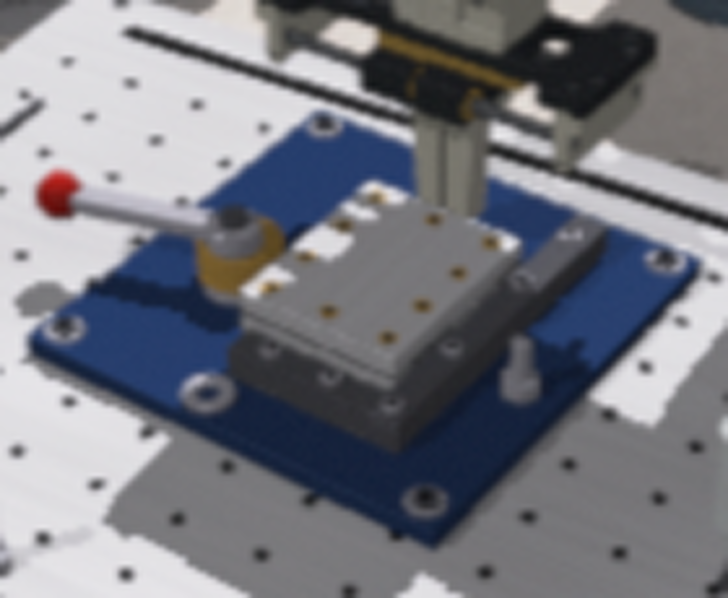

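Finger behind the cell; cell moving, still ~10 mm short of the stop. Continue gently.

>>> send_rows --pt "0.3 -0.02 0 0" --pt "0.5 -0.04 0 0" --pt "0.7 -0.05 0 0" --pt "0.8 -0.06 0 0" --pt "0.9 -0.07 0 0" --pt "0.9 -0.07 0 0"

```text
time_s: 3.55
tool_pos: [0.5032, -0.0075, 0.0896]
tcp_rot: [-1.601, 1.57, 3.035]
ft_force: [-4.7, 0.4, 3.3]
grip_width: -0.0
```

>>> send_rows --pt "0.1 -0.01 0 0" --pt "0.1 -0.01 0 0" --pt "0.2 -0.02 0 0" --pt "0.2 -0.02 0 0"

```text
time_s: 3.88
tool_pos: [0.5033, -0.0075, 0.0895]
tcp_rot: [-1.584, 1.565, 3.051]
ft_force: [-17.0, 1.5, 14.1]
grip_width: 0.0006
```

>>> send_rows --pt "0.1 -0.01 0 0" --pt "0.1 -0.01 0 0" --pt "0.1 -0.01 0 0"

```text
time_s: 4.13
tool_pos: [0.5033, -0.0075, 0.0894]
tcp_rot: [-1.585, 1.563, 3.05]
ft_force: [-20.1, 1.6, 17.1]
grip_width: 0.0004
```

```bash
python3 look.py 3 s
```

```text
4.2333 [ 0.50332779 -0.00747937  0.08943777] [-48.77062101  10.12033022] [-21.43102225   1.45678137  16.98795775] 1.5405990044101707
```

View pics/c3.png

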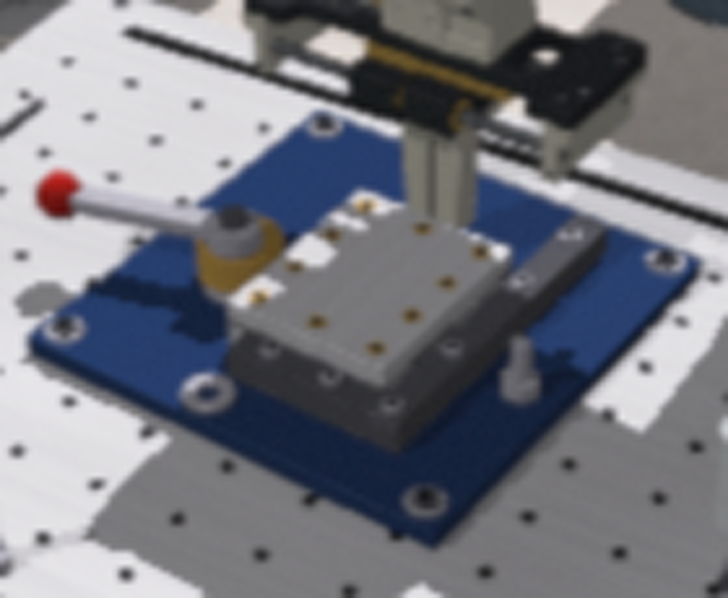

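```bash
cat > arc.py <<'E'
from h import *
def fin(th,r,off):
    a=np.radians(300)-th; q=np.array([30,-60])+r*np.array([np.cos(a),np.sin(a)])-off*np.array([np.cos(a-np.pi/2),np.sin(a-np.pi/2)])
    return w(*q)
E
python3 - <<'E'
from arc import *
print(fin(.239,66,35), (fin(.239,66,35)-[.5033,-.0075])*100)
print(fx(unproj([[210+333/4.7,140+98/4.7]],.08)[0]),fx(unproj([[290,120]],.065)[0]),fx(unproj([[239,118]],.065)[0]))
E
```

```text
[ 0.62427088 -0.14086747] [ 12.09708804 -13.33674664]
[103.99481077 -19.45591643] [232.34508324 -35.61066424] [227.72267788 109.91809733]
```

>>> send_rows --pt "-1 0.08 0 0" --pt "-2.5 0.19 0 0" --pt "-4 0.3 1 0.1" --pt "-4 0.3 4 0.2" --pt "-4 0.3 7.2 0.32" --pt "-4 0.3 7.2 0.44" --pt "-4 0.3 7.2 0.56" --pt "-4 0.3 7.2 0.68" --pt "-4 0.3 7.2 0.8" --pt "-4 0.3 7.2 0.92"

```text
time_s: 5.07
tool_pos: [0.4674, -0.0049, 0.162]
tcp_rot: [0.615, 1.569, -0.107]
ft_force: [0.4, 0.8, -0.0]
grip_width: 0.0002
```

>>> send_rows --pt "1.5 -2 0 0.12" --pt "3 -5 0 0.24" --pt "5 -8 0 0.36" --pt "7 -11 0 0.48" --pt "10 -13 0 0.6" --pt "13 -13.6 0 0.72" --pt "15.7 -13.6 0 0.84" --pt "15.7 -13.6 0 0.93" --pt "15.7 -13.6 0 0.93"

```text
time_s: 5.82
tool_pos: [0.6248, -0.1411, 0.1612]
tcp_rot: [-0.487, 1.57, -0.281]
ft_force: [-0.2, -0.3, 1.0]
grip_width: 0.0003
```

```bash
python3 look.py 4 t
```

```text
5.9167 [ 0.62354288 -0.14083675  0.16151535] [  81.39488969 -113.54373201] [-0.01052031  0.45986698  0.2162881 ] -0.4937856237424016
```

View pics/c4.png

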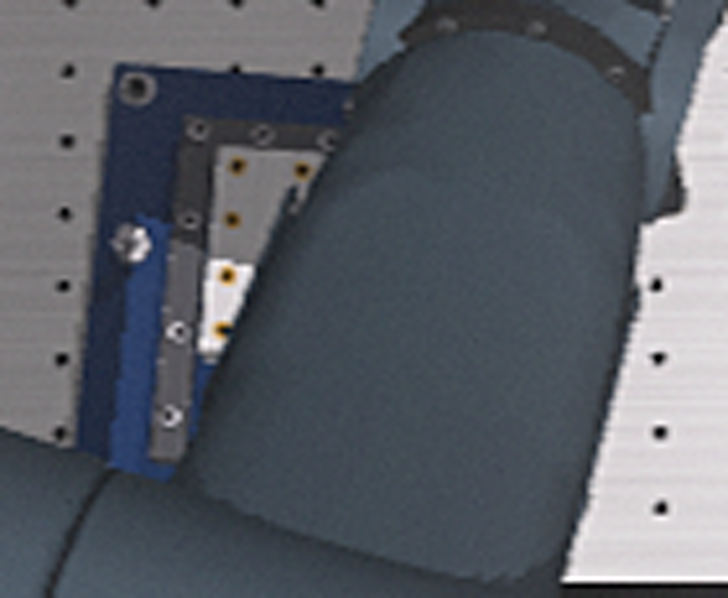

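View pics/scene4.png

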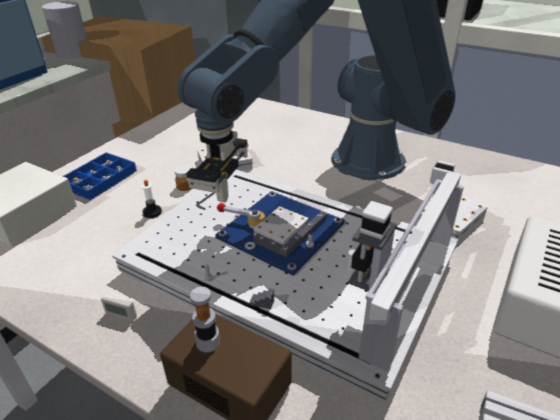

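Run:
```python
from h import *
import cv2
c=dict(np.load("scene4.npz"))
p=proj(np.array([[.6238,-.1409,.1615],[.6238,-.1409,.095],[.5962,-.1752,.11]]),c);print(p)
a=c["img"][130:250,150:310,::-1].copy()
a=cv2.resize(a,None,fx=5,fy=5,interpolation=cv2.INTER_CUBIC)
for q in p: cv2.circle(a,tuple(int(v) for v in (q-[150,130])*5+2),4,(0,255,0),1)
cv2.imwrite("pics/c4b.png",a)
```

```text
[[223.01932562 199.82967392]
 [225.26483224 221.20527299]
 [220.43687777 206.9609963 ]]
```

View pics/c4b.png

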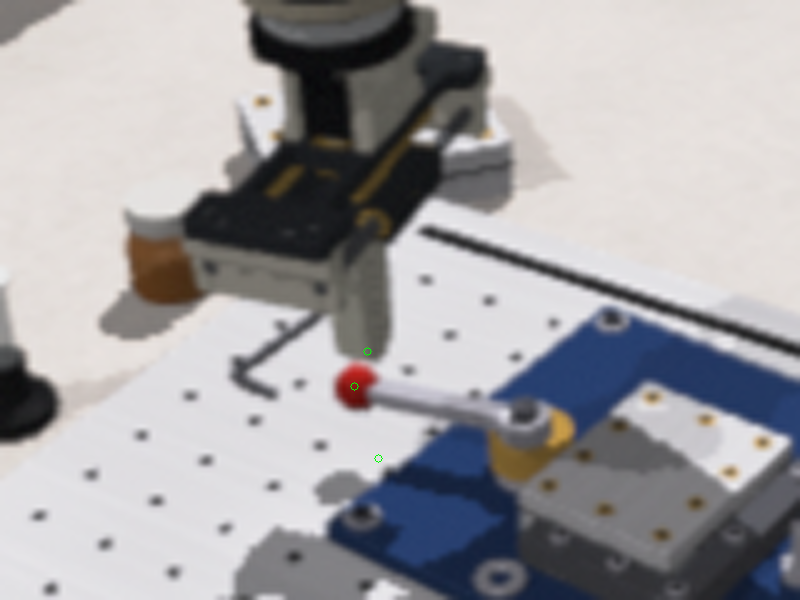

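Run:
```python
from arc import *
p0=np.array([.6238,-.1409])
ths=[.24,.24]+list(.24+.08*np.arange(1,11))
offs=[30,25]+[24.5]*10
for t,o in zip(ths,offs):
    d=(fin(t,66,o)-p0)*100; print([round(d[0],1),round(d[1],1),-6.6,round(-(t-.24),2)],end=', ')
p1=fin(1.04,66,24.5);print()
for t in list(1.04+.08*np.arange(1,11)): 
    d=(fin(t,66,24.5)-p1)*100; print([round(d[0],1),round(d[1],1),0,round(-(t-1.04),2)],end=', ')
print(fin(1.04,66,24.5),fin(1.84,66,24.5),fin(2.09,66,24.5))
```

```text
[np.float64(-0.4), np.float64(-0.1), -6.6, -0.0], [np.float64(-0.9), np.float64(-0.2), -6.6, -0.0], [np.float64(-1.5), np.float64(-0.5), -6.6, np.float64(-0.08)], [np.float64(-2.0), np.float64(-0.7), -6.6, np.float64(-0.16)], [np.float64(-2.5), np.float64(-0.9), -6.6, np.float64(-0.24)], [np.float64(-3.1), np.float64(-1.1), -6.6, np.float64(-0.32)], [np.float64(-3.6), np.float64(-1.2), -6.6, np.float64(-0.4)], [np.float64(-4.2), np.float64(-1.3), -6.6, np.float64(-0.48)], [np.float64(-4.7), np.float64(-1.3), -6.6, np.float64(-0.56)], [np.float64(-5.3), np.float64(-1.3), -6.6, np.float64(-0.64)], [np.float64(-5.8), np.float64(-1.2), -6.6, np.float64(-0.72)], [np.float64(-6.4), np.float64(-1.1), -6.6, np.float64(-0.8)], 
[np.float64(-0.5), np.float64(0.2), 0, np.float64(-0.08)], [np.float64(-1.1), np.float64(0.4), 0, np.float64(-0.16)], [np.float64(-1.6), np.float64(0.6), 0, np.float64(-0.24)], [np.float64(-2.1), np.float64(0.9), 0, np.float64(-0.32)], [np.float64(-2.5), np.float64(1.2), 0, np.float64(-0.4)], [np.float64(-3.0), np.float64(1.5), 0, np.float64(-0.48)], [np.float64(-3.4), np.float64(1.9), 0, np.float64(-0.56)], [np.float64(-3.8), np.float64(2.3), 0, np.float64(-0.64)], [np.float64(-4.1), np.float64(2.8), 0, np.float64(-0.72)], [np.float64(-4.4), np.float64(3.3), 0, np.float64(-0.8)], [ 0.55982018 -0.1518902 ] [ 0.51578668 -0.11921842] [ 0.50883041 -0.10310117]
```

>>> send_rows --pt "0 0 -3 0" --pt "0 0 -5.5 0" --pt "0 0 -6.6 0" --pt "0 0 -6.6 0"

```text
time_s: 6.25
tool_pos: [0.622, -0.1404, 0.0935]
tcp_rot: [2.655, 1.567, 2.855]
ft_force: [0.7, -0.4, 0.7]
grip_width: 0.0003
```

>>> send_rows --pt "-0.4 -0.1 0 0" --pt "-0.9 -0.2 0 0" --pt "-1.5 -0.5 0 -0.08" --pt "-2.0 -0.7 0 -0.16" --pt "-2.5 -0.9 0 -0.24" --pt "-3.1 -1.1 0 -0.32" --pt "-3.6 -1.2 0 -0.4" --pt "-4.2 -1.3 0 -0.48" --pt "-4.7 -1.3 0 -0.56" --pt "-5.3 -1.3 0 -0.64" --pt "-5.8 -1.2 0 -0.72" --pt "-6.4 -1.1 0 -0.8"

```text
time_s: 7.25
tool_pos: [0.5601, -0.1525, 0.0975]
tcp_rot: [0.195, 1.567, -0.407]
ft_force: [1.9, -0.1, 0.2]
grip_width: 0.0002
```

```bash
python3 look.py 5 s
```

```text
7.35 [ 0.55948047 -0.15213539  0.09725863] [  18.39774855 -129.76139538] [ 0.35316992 -0.40326446  0.36334434] 0.25436334997716953
```

View pics/c5.png

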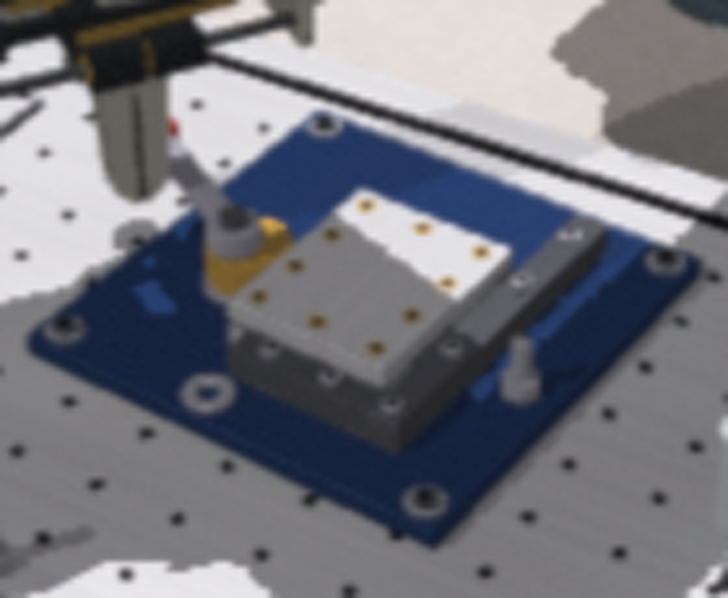

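>>> send_rows --pt "-0.5 0.2 0 -0.08" --pt "-1.1 0.4 0 -0.16" --pt "-1.6 0.6 0 -0.24" --pt "-2.1 0.9 0 -0.32" --pt "-2.5 1.2 0 -0.4" --pt "-3.0 1.5 0 -0.48"

```text
time_s: 7.85
tool_pos: [0.5304, -0.1373, 0.0969]
tcp_rot: [0.651, 1.568, -0.428]
ft_force: [2.7, -2.3, 0.6]
grip_width: 0.0006
```

>>> send_rows --pt "-0.4 0.4 0 -0.08" --pt "-0.8 0.8 0 -0.16" --pt "-1.1 1.3 0 -0.24" --pt "-1.4 1.8 0 -0.32"

```text
time_s: 8.18
tool_pos: [0.5159, -0.1193, 0.0967]
tcp_rot: [0.742, 1.569, -0.657]
ft_force: [-0.4, -3.7, 0.3]
grip_width: 0.0004
```

```bash
python3 look.py 6 s
```

```text
8.2833 [ 0.5157753  -0.1187321   0.09658658] [-27.75910646 -99.8370521 ] [ 0.05311324 -0.4954684   0.7906079 ] 1.0825543966916873
```

View pics/c6.png

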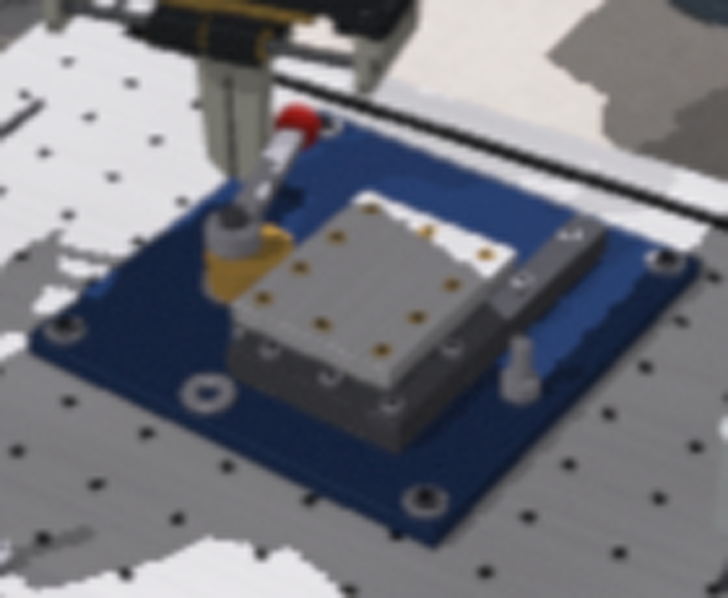

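>>> send_rows --pt "-0.1 0.3 0 -0.05" --pt "-0.3 0.6 0 -0.1" --pt "-0.4 0.9 0 -0.15" --pt "-0.6 1.2 0 -0.2" --pt "-0.7 1.5 0 -0.25" --pt "-0.7 1.6 0 -0.25"

```text
time_s: 8.78
tool_pos: [0.5094, -0.104, 0.0965]
tcp_rot: [0.847, 1.568, -0.798]
ft_force: [-0.1, -9.1, -0.1]
grip_width: 0.0003
```

>>> send_rows --pt "0 0.1 0 0" --pt "0 0.2 0 0" --pt "0 0.2 0 0"

```text
time_s: 9.03
tool_pos: [0.5093, -0.1021, 0.0965]
tcp_rot: [0.759, 1.568, -0.883]
ft_force: [-1.3, -7.9, 0.3]
grip_width: 0.0007
```

```bash
python3 look.py 7 s
```

```text
9.1333 [ 0.50927803 -0.10214883  0.09645166] [-35.5190275 -83.8057431] [-2.76369523 -7.74817953  1.84432359] 1.3570204794591523
```

View pics/c7.png

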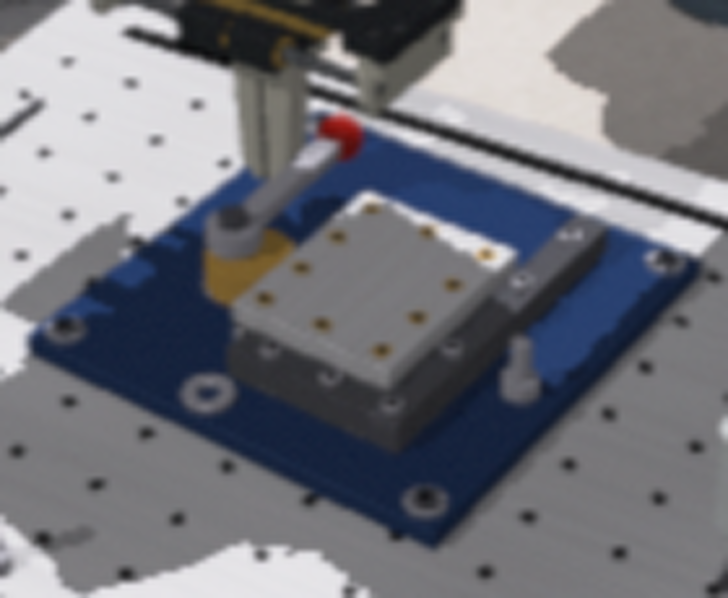

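>>> send_rows --pt "0 0.1 0 0" --pt "0 0.2 0 0" --pt "0 0.3 0 0" --pt "0 0.3 0 0"

```text
time_s: 9.47
tool_pos: [0.5091, -0.0992, 0.0964]
tcp_rot: [0.627, 1.568, -1.015]
ft_force: [-1.7, -7.6, 3.1]
grip_width: 0.0003
```

>>> send_rows --pt "0 0.1 0 0" --pt "0 0.2 0 0" --pt "0 0.2 0 0"

```text
time_s: 9.72
tool_pos: [0.5092, -0.0986, 0.0965]
tcp_rot: [0.404, 1.566, -1.238]
ft_force: [-4.2, -20.4, 0.9]
grip_width: 0.0005
```

>>> send_rows --pt "0 0.1 0 0" --pt "0 0.2 0 0" --pt "0 0.2 0 0" --pt "0 0.2 0 0"

```text
time_s: 10.05
tool_pos: [0.5092, -0.0984, 0.0966]
tcp_rot: [0.323, 1.564, -1.319]
ft_force: [-5.5, -33.5, -0.6]
grip_width: 0.0004
```

>>> send_rows --pt "0 -1 0 0" --pt "0 -3 0 0" --pt "0 -5 0 0" --pt "0 -5 3 0" --pt "0 -5 7 0" --pt "0 -8 9 0" --pt "-2 -12 10 0" --pt "-5 -15 10 0" --pt "-8 -19 10 0" --pt "-11 -22 10 0" --pt "-14 -25 10 0" --pt "-16 -28 10 0"

```text
time_s: 11.05
tool_pos: [0.352, -0.3681, 0.1964]
tcp_rot: [1.056, 1.57, -0.587]
ft_force: [1.2, -0.8, 0.0]
grip_width: 0.0002
```

```bash
python3 look.py 8 t; cp pics/c8.png pics/c8t.png; python3 look.py 9 s
```

```text
11.15 [ 0.35088835 -0.37099165  0.19636736] [-172.64964317 -364.08942999] [ 0.22443122  0.81960805 -0.98534858] 0.74466214845562
11.25 [ 0.3533141  -0.36778257  0.19603895] [-170.47925838 -360.70241541] [ 0.14655873 -0.11706051 -0.4965615 ] 0.7498391046372492
```

View pics/c8t.png

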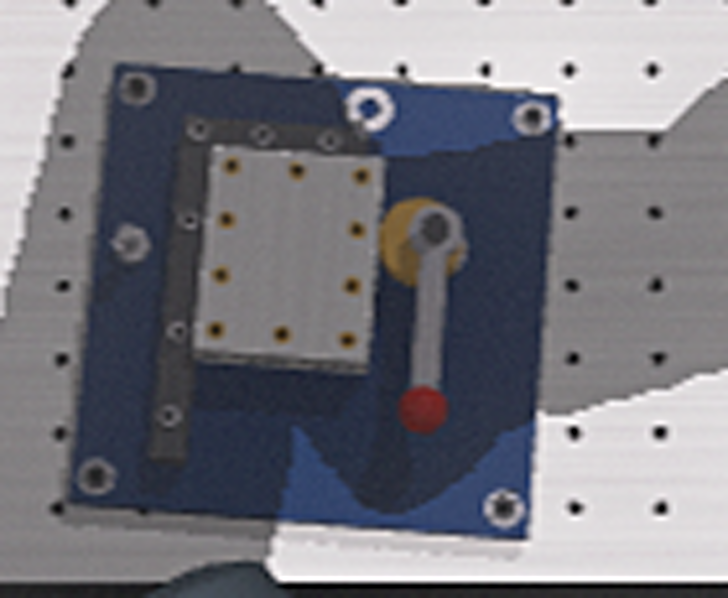

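View pics/c9.png

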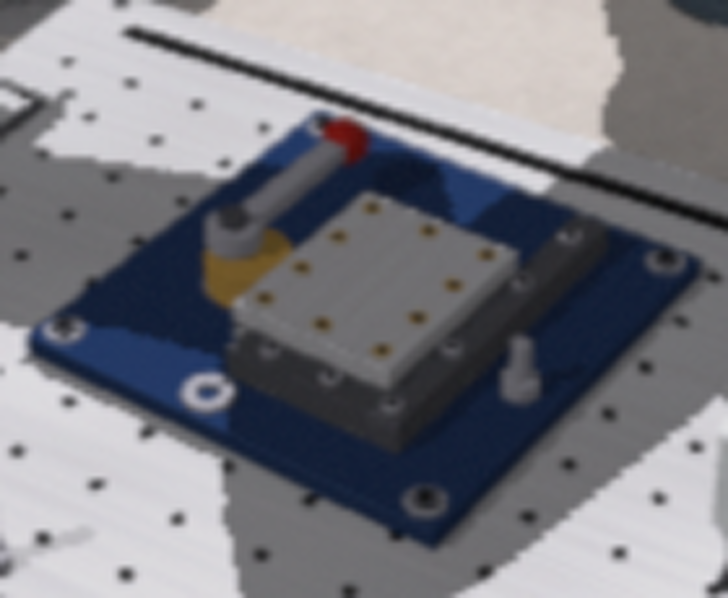

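Run:
```python
from h import *
f=lambda a:np.array(a)/5.2+[210,140]-.4
G,e=rect(f([[115,66],[558,97],[527,538],[70,504]]),.077,.24,.24);print(G,e.round(1))
W,e=rect(f([[210,145],[386,156],[370,365],[194,355]]),.105,.11,.09);print(W,e.round(1))
print(fx(W),np.degrees(W[2]-F[2]),np.degrees(W[2]-G[2]))
K=unproj(f([[423,409]]),.11)[0];P=np.r_[w(30,-60),0];d=(K-P)[:2]@RF;print(fx(K),np.radians(300-np.degrees(np.arctan2(d[1],d[0]))%360),np.hypot(*d))
```

```text
[ 0.55147774 -0.02072825 -0.0791168 ] [-0.4 -0.3  0.3 -0.   0.6  0.2 -0.5  0. ]
[ 0.56723251 -0.00727473 -0.06715501] [ 0.3  0.5 -0.4  0.4 -0.1 -0.4  0.2 -0.5]
[14.92701145 15.26501296] 0.5864215812899722 0.6853601111191261
[-62.6429808  -59.35486166] 2.1013586942557985 0.0926452270524316
```

```bash
python3 -c "
from plant import bot
print(bot.finish_job())"
```

```text
the job is handed in; nothing more can be done
None
```

The job is handed in, at about 11 s of the 51 s allowed. I pushed the cell against the end stop with the closed fingertips until the push force rose to about 20 N with no more movement. I then swept the lever round its arc to its stop, where the force rose to about 33 N, also with no more movement, and drew the arm clear.

My last checks came from the top camera, taken after the arm had retreated:

| Check | Measured | Wanted |
|---|---|---|
| Cell position in the fixture | x = 14.9 mm, y = 15.3 mm | 15, 15 mm |
| Cell angle to the fixture | about 0.6°, near what the image can resolve | within 1.7° |
| Lever angle | about 2.10 rad | 2.09 rad (stop) |

- **Loose hardware:** none of it looked moved in the pictures, but I did not measure each piece.
- **Cam force:** it cannot be measured directly. I infer the grip from the lever standing at its stop with the cell seated against the fence.
- **Failed or disagreeing checks:** none of the checks failed or disagreed. One move call was refused for a malformed row and moved nothing.

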